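# Clip the red-capped tube onto the sample mixer

### The job

Take the tube with the red cap out of the lay-down rest and press it sideways into the empty pair of spring clips on the sample mixer, so that it is snapped fully home in both clips with its barrel about centred between them (cap at either end). Leave the blue-capped tube in the rest undisturbed where it lies.

Things in the scene. Friction and masses are not known exactly. Their poses are not given: they have to be found in the camera images.
- red_tube_mid (a point): Middle of the barrel of the red-capped tube, on its axis (grasp here). Pale blue barrel, diameter 28 mm, round toe, white label; red cap of diameter 33 mm. y axis: along the tube to the cap (cap at y 52 to 69 mm, toe ends at y -66); x and z lie anyhow across it. Rigid, about 40 g. Starts level in either place of the rest, axis 34 mm above the table.
- blue_tube_mid (a point): Middle of the barrel of the blue-capped tube, on its axis (grasp here). Pale blue barrel, diameter 28 mm, round toe, white label; blue cap of diameter 33 mm. y axis: along the tube to the cap (cap at y 52 to 69 mm, toe ends at y -66); x and z lie anyhow across it. Lies in the rest's other place, parallel, 90 mm away; leave it there.
- rest: Fixed black plate 170 (x) x 120 (y) x 8 mm; origin at the centre of its underside, on the table. Two places for tubes lying along y, at x = -45 and +45 mm: each a pair of white vee supports, open upwards, 10 mm wide at y = -38 and +38 mm, so the barrel is free 33 mm either side of its middle, its axis 26 mm above the plate.
- clip_seat (a point): Where the barrel's middle must come to lie in the empty clip pair: on the seated tube's axis, half-way between the clips, 109 mm above the table. y: along the seated tube, x: across, z: up. Clips 8 mm wide at y = -36 and +36 mm, so 64 mm free for fingers between; deck 34 mm below this point. Clips open upwards.
- clip_mouth (a point): Point 11 mm above clip_seat, between the lips of the clips; same axes. Each clip: two yellow hinged spring jaws, lips 21 mm apart that spring open over the 28 mm barrel (0.8 N per mm each, 1.2 N preload); flares above, 40 mm apart at the top, 12 mm higher. Pressing straight down snaps the tube in with about 8 to 18 N in all; it then rests on firm saddles with 0.5 mm play.
- mixer: Fixed, still mixer: white base, level grey deck 210 (x) x 160 (y) mm, top 75 mm above the table; origin at the centre of its underside, on the table. Two clip pairs along y: the one at x = -45 mm (side of the black display and blue knob, towards the robot) is empty; the one at x = +45 mm holds a fixed blue-capped tube, top 126 mm, clips 133 mm above the table.
Things that resemble listed ones, but are neither listed nor needed, are in the scene too. What is shaped like the part that bears red_tube_mid but pink is not meant.

How it is judged:
By the outcome, as a careful person would: the job done as asked, in the order asked, and still so for the second after the job is handed in, with the robot touching nothing.
It also fails if it takes over 40 s, if anything falls off the work surface, if the arm or the gripper's body presses on something with over 40 N, if the wrist force passes 120 N, or if a joint passes its speed limit or range.

### The arm

A 6-joint arm with a two-finger parallel gripper is mounted at the origin on the work surface. World frame = base frame: x ahead of the robot, y to its left, z up, the work surface at z = 0. Lengths are in m, angles in rad, forces in N, time in s.
With the tool pointing down it reaches from about 0.35 to 0.95 m from the base axis. Payload 17.4 kg.
Tool frame: the origin (TCP) lies midway between the tips of the shut fingers; the grasp point (between the pads) lies 19 mm behind it; x points along the fingers, y is the direction in which the jaws open and shut, and the axes are right-handed (so a half turn about x gives the same grasp; the last joint's range is limited). The gripper opens to 93 mm and grips with 3 to 60 N. Pads are 15 mm wide; open, the fingers measure 128 mm over their backs; the gripper's body (75 mm by 188 mm) begins 65 mm behind the grasp point.
Start: joints at [-1.316, 0.116, 1.442, -0, 1.584, -0.038], TCP at [0.195, -0.646, 0.219] pointing down, gripper open.
Joint ranges: [-2.83, 2.83], [-0.83, 2.19], [0.07, 2.5], [-1.14, 4.28], [0.01, 3], [-2.97, 2.97]. Speed limits (rad/s): [1.89, 1.89, 2.22, 3.14, 3.14, 3.14].

### API

Orientations are given as [roll, pitch, yaw] about the fixed x, y, z axes, in that order (R = Rz(yaw) Ry(pitch) Rx(roll)).
In Python, from plant import sense, snapshot, calibration, finish_job gives the robot as it stands.
- The arm moves only by the tool step_arm, never from a script. Its argument "increments" is a list of rows, each an object with "linear": the shift along the world's x, y, z in mm, a list of three; "twist": the turn, a rotation vector about the world's x, y, z in rad, a list of three; "jaw": the closure, from 0 (fully open) to 1 (shut). A call has 1 to 10 rows; each row is the pose to reach, as a shift and turn from the pose measured when the call began; what a row does not reach only later rows make up. A row lasts 1/8 s, in which the tool goes at most 62.5 mm and 10.7 degrees, less where a joint would pass 70% of its speed; a pose out of reach is approached as far as the arm can. A call with a gripper value outside its range is refused whole. The fingers move at their own pace and stop on an object; "squeeze" is the grip in N (left out, the last holds). Time passes only in rows, so rows that repeat a pose let the fingers close. It gives the time, the measured TCP pose, the force and the opening at its end, in the units of the state.
- sense(): the state, without advancing time (a new reading comes with each control period).
- snapshot(name): name is "side" or "top"; returns the picture (400x640x3 uint8, red, green, blue); there is no depth.
- calibration(name): a dict with "mtx" (3x3 intrinsics, pixels), "dist" ([k1, k2, p1, p2, k3] as OpenCV has them; the pictures are not rectified), "eye" and "attitude" of the camera in the world. Camera axes: x right, y down, z forward; pixel columns grow to the right and rows downward; lengths in m; the calibration is good to about 2 mm. A picture is of the moment at which its call begins. calibration takes no time and is no camera call.
- finish_job(): hands the job in, once; it reports no verdict.
The state is a dict: "clock": time; "joint_pos": joint angles; "qvel": joint speeds; "joint_torque": joint torques, N m; "position": TCP position; "tool_rot": TCP orientation; "ft_force": force on the tool from outside, world axes, zero at the start; "wrist_torque": the same for the moment, N m; "gripper_width": finger opening in m.
Only numpy, scipy, OpenCV 4.12 (cv2) and the standard library are available. Lean on these libraries where they do the work, as an engineer would, in place of code of your own. Each camera call takes 0.05 s, during which the arm holds its last target. There are 200 camera calls.

## Working session

There is one attempt and no reset: what is moved stays moved. The work goes in short steps, Python scripts to look and compute and a tool call to move; the robot and the scene stay as the last step left them, time stands still between calls to the robot, and variables do not carry over. Pictures are saved under pics/ and viewed, about 8 in all and at most 12, crops included, and the job is handed in when it is done.

Besides the shell and the picture viewer there is one more tool, called after ">>>" as a command line: name --argument value ..., lists and objects as JSON in quotes. step_arm: Moves the arm, as the interface text tells. Its arguments: {"type":"object","properties":{"increments":{"type":"array","items":{"type":"object","properties":{"linear":{"type":"array","items":{"type":"number"}},"twist":{"type":"array","items":{"type":"number"}},"jaw":{"type":"number"}}}},"squeeze":{"type":"number"}},"required":["increments"]}

```bash
mkdir -p pics; ls
python3 - <<'E'
from plant import *
import cv2
for n in("side","top"):
    cv2.imwrite(f"pics/{n}0.png",snapshot(n)[:,:,::-1]); print(calibration(n))
s=sense();print(s)
E
```

```text
pics
{'mtx': array([[381.93885728,   0.        , 324.35385023],
       [  0.        , 381.93885728, 204.27542174],
       [  0.        ,   0.        ,   1.        ]]), 'dist': array([-0.02663716,  0.        ,  0.        ,  0.        ,  0.        ]), 'eye': array([ 0.33508547, -0.50209849,  0.4875029 ]), 'attitude': array([-2.14178559,  0.01015444, -0.24552872])}
{'mtx': array([[495.7809433 ,   0.        , 316.78842462],
       [  0.        , 495.7809433 , 198.62562637],
       [  0.        ,   0.        ,   1.        ]]), 'dist': array([0.03761502, 0.        , 0.        , 0.        , 0.        ]), 'eye': array([0.37428379, 0.04395395, 1.02413774]), 'attitude': array([-3.00720015,  0.01327079, -1.59870589])}
{'clock': 0.1, 'joint_pos': array([-1.31580795e+00,  1.16446449e-01,  1.44221746e+00, -1.75091807e-06,
        1.58402322e+00, -3.78004543e-02]), 'qvel': array([-0.0005496 , -0.00292549, -0.00153592,  0.00108994,  0.00047931,
       -0.00052317]), 'joint_torque': array([ 5.32536491e-03, -7.22890878e+01, -6.23864722e+01,  7.83470599e-02,
        2.27475143e-02, -9.76658634e-05]), 'position': array([ 0.19476165, -0.64608535,  0.21796153]), 'tool_rot': array([-1.60699713,  1.56970185,  1.82738434]), 'ft_force': array([ 0.32048582,  0.19603982, -0.00367024]), 'wrist_torque': array([-0.01389678,  0.01893084,  0.03353138]), 'gripper_width': 0.09322214787974169}
```

View pics/side0.png

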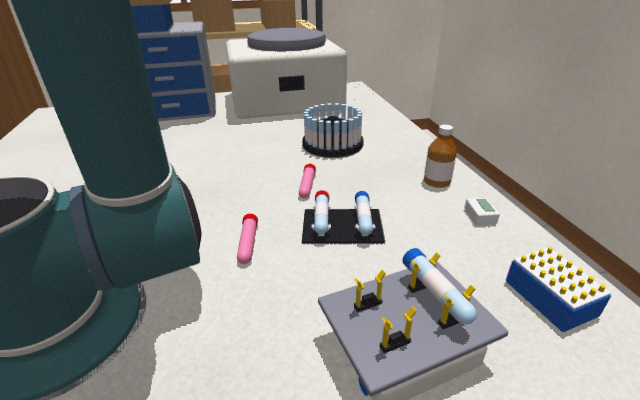

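View pics/top0.png

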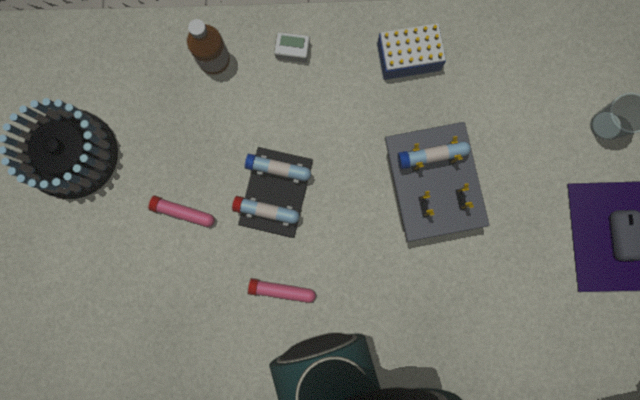

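The side view shows the red-capped pale tube at (321,212) and the blue-capped one at (363,212) in the rest. In the top view they are at (267,211) and (278,167). The two pink tubes with red caps, at top (182,212) and (282,291), lie outside the rest and aren't meant. I'll confirm this in an enlarged crop.

Run:
```python
import cv2,numpy as np
t=cv2.imread("pics/top0.png")
a=cv2.resize(t[140:245,225:325],None,fx=4,fy=4,interpolation=cv2.INTER_CUBIC)
b=cv2.resize(t[115:250,380:480],None,fx=4,fy=4,interpolation=cv2.INTER_CUBIC)
c=np.zeros((540,800,3),np.uint8);c[:420,:400]=a;c[:,400:]=b
cv2.imwrite("pics/crop1.png",c)
```

```text
(no output)
```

View pics/crop1.png

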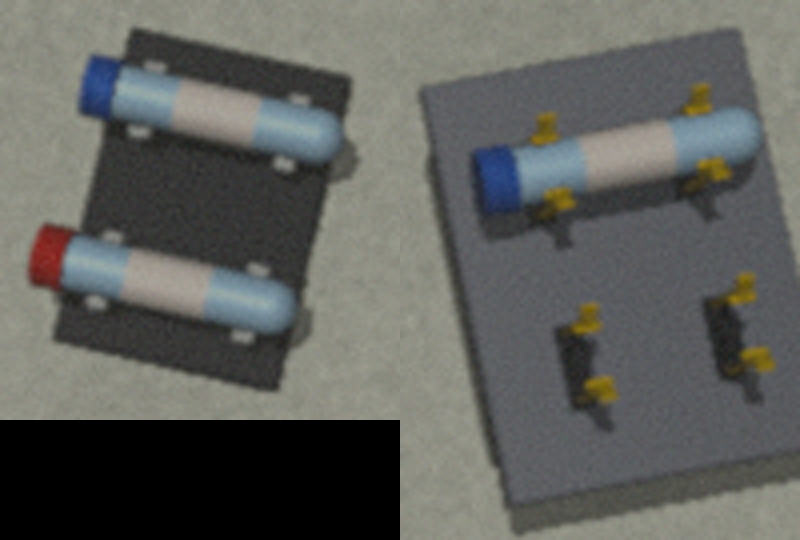

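The crop confirms it: the lower tube in the rest, at top (267,210), is pale blue with a white label and a red cap. The empty clips are the lower pair, around top (448,200). Next I'll fit the poses.

```bash
cat > h.py <<'E'
from plant import *
import numpy as np,cv2
from scipy.spatial.transform import Rotation as R
from scipy.optimize import least_squares
def proj(n,P):
    c=calibration(n);A=R.from_euler('xyz',c['attitude']).as_matrix()
    r=cv2.Rodrigues(A.T)[0];t=-A.T@c['eye']
    return cv2.projectPoints(np.array(P,float).reshape(-1,1,3),r,t,c['mtx'],c['dist'])[0].reshape(-1,2)
def place(p,L):
    c,s=np.cos(p[2]),np.sin(p[2]);L=np.array(L,float)/1000
    return np.c_[p[0]+c*L[:,0]-s*L[:,1],p[1]+s*L[:,0]+c*L[:,1],L[:,2]]
def fit(obs,p0):  # obs: list (cam,local mm,pixels)
    f=lambda p:np.concatenate([(proj(n,place(p,L))-np.array(u)).ravel() for n,L,u in obs])
    r=least_squares(f,p0,loss='soft_l1');print(np.round(r.x,4));print(np.round(f(r.x).reshape(-1,2),1).tolist());return r.x
E
python3 - <<'E'
from h import *
A=lambda L,ox,oy:[(ox+x/4,oy+y/4) for x,y in L]
rc=[(85,60,8),(85,-60,8),(-85,-60,8),(-85,60,8)]
t=("top",rc,A([(135,30),(350,77),(278,390),(55,342)],225,140))
s=("side",[rc[i] for i in(0,1,2,3)],[(305,209),(303,241),(384,242),(382,209)])
print("rest");fit([t],[.4,.1,0])
# side ordering resolved by prediction
p=fit([t],[.4,.1,0]);print(proj("side",place(p,rc)).round())
# red tube
print("red");tb=[(0,69,34),(0,-66,34)]
fit([("top",tb,A([(36,255),(298,307)],225,140))],[.35,.1,0])
print("red side pred",proj("side",place(fit([("top",tb,A([(36,255),(298,307)],225,140))],[.35,.1,0]),tb)))
m=[(105,80,75),(105,-80,75),(-105,80,75),(-105,-80,75)]
ob=[("top",m,A([(422,88),(740,30)],380,115) and [(385.5,137),(465,122.5),(408,240.5),(487,226)])]
print("deck top");p=fit(ob,[.4,-.2,0]);print(proj("side",place(p,m)).round())
cl=[(-45+x,y,129) for y in(36,-36) for x in(17,-17)]
print("clips");A4=A([(588,318),(600,390),(742,288),(758,360)],-20+0*1,115)
A4=[(380+(x-400)/4,115+y/4) for x,y in [(588,318),(600,390),(742,288),(758,360)]]
p=fit([("top",cl,A4)],p);print(proj("side",place(p,cl)).round())
ft=[(45,69,109),(45,-66,109)]
p=fit(ob+[("top",cl,A4),("top",ft,[(380+(x-400)/4,115+y/4) for x,y in [(478,182),(762,133)]])],p)
print("seat",place(p,[(-45,0,109)]))
E
```

```text
rest
[ 0.5283  0.1374 -0.2515]
[[-1.0, -0.8], [1.0, -0.2], [0.5, 1.0], [-0.6, 0.1]]
[ 0.5283  0.1374 -0.2515]
[[-1.0, -0.8], [1.0, -0.2], [0.5, 1.0], [-0.6, 0.1]]
[[378. 208.]
 [385. 241.]
 [300. 242.]
 [303. 209.]]
red
[ 0.4876  0.1533 -0.2259]
[[-0.1, -0.0], [0.1, 0.0]]
[ 0.4876  0.1533 -0.2259]
[[-0.1, -0.0], [0.1, 0.0]]
red side pred [[320.7897862  195.81805886]
 [321.59197457 231.4016245 ]]
deck top
[ 0.531  -0.1791  0.1557]
[[-0.7, -0.8], [0.3, -1.3], [-1.0, 1.4], [2.9, 0.6]]
[[435. 258.]
 [509. 332.]
 [316. 297.]
 [369. 393.]]
clips
[ 0.531  -0.1779  0.1561]
[[-0.6, -0.3], [0.4, 0.0], [-0.0, -0.0], [0.2, 0.2]]
[[380. 273.]
 [357. 280.]
 [410. 311.]
 [385. 320.]]
[ 0.5311 -0.1786  0.1489]
[[-0.6, -1.2], [0.5, -1.1], [-1.6, 1.1], [2.4, 0.9], [-0.4, -0.4], [0.5, -0.1], [0.3, 0.1], [0.4, 0.4], [-0.4, 0.3], [-0.4, -0.2]]
seat [[ 0.4865735  -0.18526588  0.109     ]]
```

Run:
```python
import cv2,numpy as np
t=cv2.imread("pics/side0.png")
c=np.zeros((600,800,3),np.uint8)
a=cv2.resize(t[235:385,310:510],None,fx=4,fy=4,interpolation=cv2.INTER_CUBIC);c[:]=a
cv2.imwrite("pics/crop2.png",c)
```

```text
(no output)
```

View pics/crop2.png

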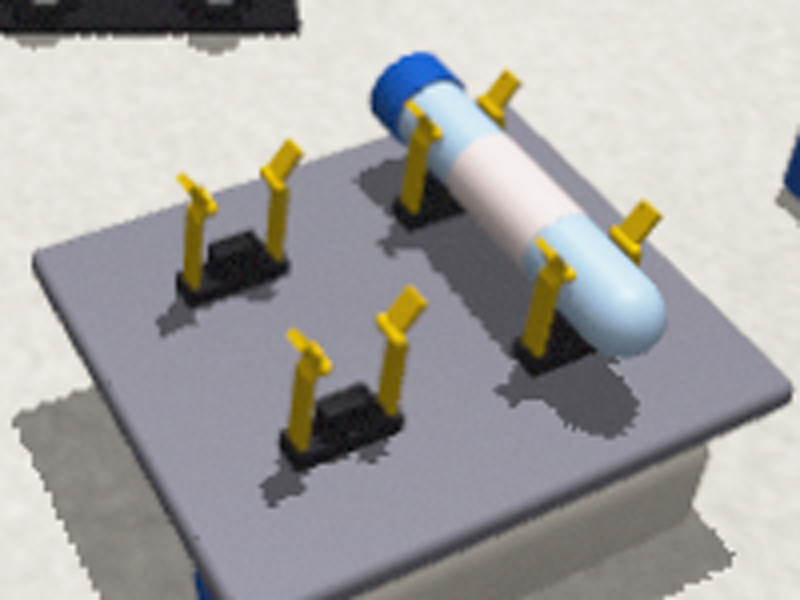

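Run:
```python
from h import *
A=lambda L,ox,oy:[(ox+x/4,oy+y/4) for x,y in L]
rc=[(85,60,8),(85,-60,8),(-85,-60,8),(-85,60,8)]
tb=[(-45,69,34),(-45,-66,34)];bt=[(45,69,34),(45,-66,34)]
print('rest');p=fit([("top",rc,A([(135,30),(350,77),(278,390),(55,342)],225,140)),("side",rc,[(382,209),(384,242),(303,241),(305,209)]),
 ("top",tb,A([(36,255),(298,307)],225,140)),("top",bt,A([(84,87),(344,137)],225,140))],[.53,.13,-.23])
print("red nominal",place(p,[(-45,0,34)]),'off',proj("side",place(p,tb)))
cl=[(-45+x,y,132) for y in(36,-36) for x in(20,-20)]
S=A([(292,148),(183,181),(413,295),(293,337)],310,235)
T=[(380+(x-400)/4,115+y/4) for x,y in [(588,318),(600,390),(742,288),(758,360)]]
c2=[(-45+x,y,129) for y in(36,-36) for x in(17,-17)]
ft=[(45,69,109),(45,-66,109)];F=[(380+(x-400)/4,115+y/4) for x,y in [(478,182),(762,133)]]
print('clips');p=fit([("side",cl,S)],[.53,-.18,.15]);print(place(p,[(-45,0,109)]))
p=fit([("side",cl,S),("top",c2,T),("top",ft,F)],[.53,-.18,.15]);print(place(p,[(-45,0,109)]))
```

```text
rest
[ 0.5299  0.1386 -0.2513]
[[-1.5, -1.5], [0.4, -1.0], [-0.1, 0.2], [-1.1, -0.7], [-3.5, -0.9], [1.2, -1.2], [-2.0, 0.1], [-1.0, -0.5], [1.9, -0.3], [1.6, 1.4], [0.6, -1.0], [0.1, 0.8]]
red nominal [[0.48634684 0.14975476 0.034     ]] off [[321.39232864 196.66394715]
 [320.54976203 232.54364654]]
clips
[ 0.5315 -0.1795  0.151 ]
[[-0.4, -0.5], [0.4, -0.4], [-0.6, 0.4], [0.5, 0.3]]
[[ 0.48696265 -0.18627641  0.109     ]]
[ 0.5314 -0.1791  0.1481]
[[-0.5, -0.7], [0.2, -0.7], [-0.9, 0.2], [0.2, 0.0], [-0.1, -0.6], [0.8, -0.3], [0.5, -0.1], [0.6, 0.2], [-0.1, 0.1], [-0.1, -0.3]]
[[ 0.48684741 -0.18574815  0.109     ]]
```

```bash
cat > d.py <<'E'
from h import *
import sys
def delta(pos,yaw):
    s=sense();M=R.from_euler('xyz',s['tool_rot'])
    best=None
    for k in(0,np.pi):
        a=yaw+k  # tool y across tube: world dir of local x axis
        y=np.array([np.cos(a),np.sin(a),0]);x=np.array([0,0,-1.]);T=R.from_matrix(np.c_[x,y,np.cross(x,y)])
        v=(T*M.inv()).as_rotvec()
        if best is None or np.linalg.norm(v)<np.linalg.norm(best): best=v
    print('lin',np.round((np.array(pos)-s['position'])*1000,1),'twist',best.round(4),'q',s['joint_pos'].round(2),'F',s['ft_force'].round(1),'w',s['gripper_width'].round(4),'t',s['clock'])
x,y,z,w=map(float,sys.argv[1:]);delta((x,y,z),w)
E
python3 d.py .487 .152 .17 -.235
```

```text
Traceback (most recent call last):
  File "d.py", line 12, in <module>
    x,y,z,w=map(float,sys.argv[1:]);delta((x,y,z),w)
                                    ~~~~~^^^^^^^^^^^
  File "d.py", line 11, in delta
    print('lin',np.round((np.array(pos)-s['position'])*1000,1),'twist',best.round(4),'q',s['joint_pos'].round(2),'F',s['ft_force'].round(1),'w',s['gripper_width'].round(4),'t',s['clock'])
                                                                                                                                                ^^^^^^^^^^^^^^^^^^^^^^^^
AttributeError: 'float' object has no attribute 'round'
```

```bash
sed -i "s/s\['gripper_width'\].round(4)/round(s['gripper_width'],4)/" d.py; python3 d.py .487 .152 .17 -.235
```

```text
lin [292.2 798.1 -48. ] twist [-8.000e-04 -8.000e-04  1.043e+00] q [-1.32  0.12  1.44 -0.    1.58 -0.04] F [ 0.3  0.2 -0. ] w 0.0932 t 0.1
```

>>> step_arm --increments '[{"linear": [20,55,0],"twist": [0,0,0.07],"jaw": 0},{"linear": [40,110,0],"twist": [0,0,0.14],"jaw": 0},{"linear": [60,165,0],"twist": [0,0,0.21],"jaw": 0},{"linear": [80,220,0],"twist": [0,0,0.29],"jaw": 0},{"linear": [100,275,0],"twist": [0,0,0.36],"jaw": 0},{"linear": [121,330,0],"twist": [0,0,0.43],"jaw": 0},{"linear": [141,385,0],"twist": [0,0,0.5],"jaw": 0},{"linear": [161,440,0],"twist": [0,0,0.57],"jaw": 0},{"linear": [181,495,0],"twist": [0,0,0.65],"jaw": 0},{"linear": [201,550,0],"twist": [0,0,0.72],"jaw": 0}]'

```text
clock: 1.35
position: [0.3959, -0.0942, 0.218]
tool_rot: [-1.939, 1.57, 2.217]
ft_force: [0.4, -1.0, 0.2]
gripper_width: 0.0932
```

```bash
python3 d.py .487 .152 .12 -.235
```

```text
lin [ 91.1 246.2 -98. ] twist [-0.0004 -0.0004  0.3208] q [-0.3  -0.5   1.97  0.    1.67  0.26] F [ 0.4 -1.   0.2] w 0.0932 t 1.35
```

Go above the tube with the finger tips at z=0.12, then check from there.

>>> step_arm --increments '[{"linear": [18,49,0],"twist": [0,0,0.07],"jaw": 0},{"linear": [36,98,0],"twist": [0,0,0.14],"jaw": 0},{"linear": [54,147,0],"twist": [0,0,0.21],"jaw": 0},{"linear": [72,196,-15],"twist": [0,0,0.28],"jaw": 0},{"linear": [91,246,-35],"twist": [0,0,0.321],"jaw": 0},{"linear": [91,246,-80],"twist": [0,0,0.321],"jaw": 0},{"linear": [91,246,-98],"twist": [0,0,0.321],"jaw": 0},{"linear": [91,246,-98],"twist": [0,0,0.321],"jaw": 0}]'

```text
clock: 2.35
position: [0.4864, 0.1513, 0.1195]
tool_rot: [-1.254, 1.569, -3.06]
ft_force: [-0.2, 0.9, 0.3]
gripper_width: 0.0931
```

```bash
python3 d.py .487 .152 .015 -.235
python3 - <<'E'
from h import *
s=snapshot("side")[150:290,240:430,::-1];cv2.imwrite("pics/s1.png",cv2.resize(s,None,fx=4,fy=4,interpolation=cv2.INTER_CUBIC))
E
```

```text
lin [   0.6    0.7 -104.5] twist [ 0.0002 -0.0021  0.0004] q [ 0.25 -0.21  1.91  0.    1.44  0.49] F [-0.2  0.9  0.3] w 0.0931 t 2.35
```

View pics/s1.png

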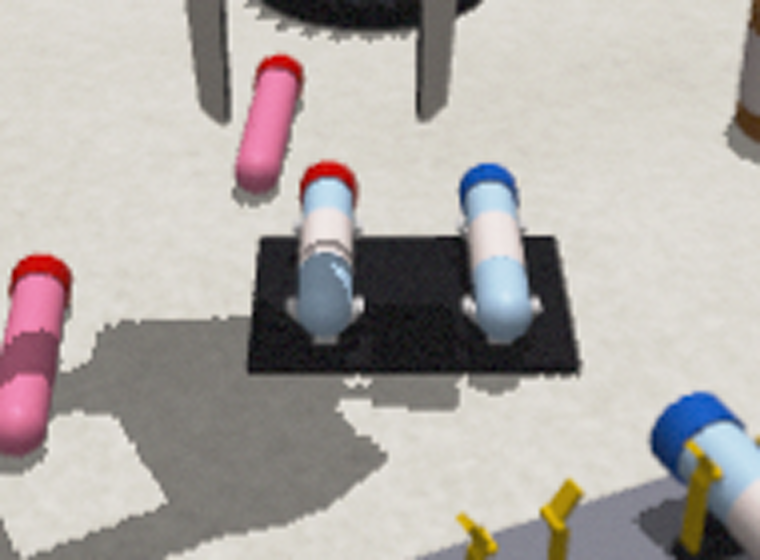

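The fingers straddle the red tube. Their tips are at (216,120) and (428,118), and the tube is at about (327,230) between them. The blue tube is clear, so I'll descend and grip.

>>> step_arm --increments '[{"linear": [0.6,0.7,-40],"twist": [0,-0.002,0],"jaw": 0},{"linear": [0.6,0.7,-75],"twist": [0,-0.002,0],"jaw": 0},{"linear": [0.6,0.7,-97],"twist": [0,-0.002,0],"jaw": 0},{"linear": [0.6,0.7,-104],"twist": [0,-0.002,0],"jaw": 0},{"linear": [0.6,0.7,-104],"twist": [0,-0.002,0],"jaw": 0},{"linear": [0.6,0.7,-104],"twist": [0,-0.002,0],"jaw": 0.5},{"linear": [0.6,0.7,-104],"twist": [0,-0.002,0],"jaw": 0.6},{"linear": [0.6,0.7,-104],"twist": [0,-0.002,0],"jaw": 0.65},{"linear": [0.6,0.7,-104],"twist": [0,-0.002,0],"jaw": 0.72},{"linear": [0.6,0.7,-104],"twist": [0,-0.002,0],"jaw": 0.8}]' --squeeze 40

```text
clock: 3.65
position: [0.4876, 0.152, 0.0169]
tool_rot: [2.001, 1.569, 0.195]
ft_force: [0.6, -0.6, -0.4]
gripper_width: 0.0474
```

>>> step_arm --increments '[{"linear": [0,0,0],"twist": [0,0,0],"jaw": 1},{"linear": [0,0,0],"twist": [0,0,0],"jaw": 1},{"linear": [0,0,0],"twist": [0,0,0],"jaw": 1},{"linear": [0,0,0],"twist": [0,0,0],"jaw": 1}]' --squeeze 55

```text
clock: 4.15
position: [0.4871, 0.1522, 0.0169]
tool_rot: [2.564, 1.57, 0.757]
ft_force: [-6.3, 0.8, 4.1]
gripper_width: 0.0269
```

```bash
python3 d.py .487 .152 .2 -.235
```

```text
lin [-1.000e-01 -2.000e-01  1.831e+02] twist [-0.0005  0.0005  0.0006] q [ 0.25 -0.11  2.01  0.    1.25  0.49] F [-6.3  0.8  4.1] w 0.0269 t 4.15
```

>>> step_arm --increments '[{"linear": [0,0,20],"twist": [0,0,0],"jaw": 1},{"linear": [0,0,60],"twist": [0,0,0],"jaw": 1},{"linear": [0,0,110],"twist": [0,0,0],"jaw": 1},{"linear": [0,0,160],"twist": [0,0,0],"jaw": 1},{"linear": [0,0,183],"twist": [0,0,0],"jaw": 1},{"linear": [0,-50,183],"twist": [0,0,0.06],"jaw": 1},{"linear": [0,-105,183],"twist": [0,0,0.13],"jaw": 1},{"linear": [0,-160,183],"twist": [0,0,0.2],"jaw": 1},{"linear": [0,-215,183],"twist": [0,0,0.27],"jaw": 1},{"linear": [0,-270,183],"twist": [0,0,0.34],"jaw": 1}]'

```text
clock: 5.4
position: [0.4868, -0.1196, 0.2]
tool_rot: [2.077, 1.57, 0.613]
ft_force: [0.0, 0.2, -0.2]
gripper_width: 0.027
```

```bash
python3 d.py .4868 -.1857 .18 .149
```

```text
lin [  0.  -66.1 -20. ] twist [-0.0006  0.0008  0.0424] q [-0.29 -0.26  1.83  0.    1.57 -0.4 ] F [ 0.   0.2 -0.2] w 0.027 t 5.4
```

>>> step_arm --increments '[{"linear": [0,-40,0],"twist": [0,0,0.03],"jaw": 1},{"linear": [0,-66,0],"twist": [0,0,0.042],"jaw": 1},{"linear": [0,-66,-30],"twist": [0,0,0.042],"jaw": 1},{"linear": [0,-66,-55],"twist": [0,0,0.042],"jaw": 1},{"linear": [0,-66,-57],"twist": [0,0,0.042],"jaw": 1},{"linear": [0,-66,-57],"twist": [0,0,0.042],"jaw": 1}]'

```text
clock: 6.15
position: [0.487, -0.1857, 0.1439]
tool_rot: [1.701, 1.569, 0.279]
ft_force: [-0.5, 0.1, -0.6]
gripper_width: 0.0269
```

```bash
python3 d.py .4868 -.1857 .092 .149
python3 - <<'E'
from h import *
s=snapshot("side")[:,:,::-1]; cv2.imwrite("pics/side2.png",s); cv2.imwrite("pics/top2.png",snapshot("top")[:,:,::-1])
cv2.imwrite("pics/s2.png",cv2.resize(s[215:365,320:520],None,fx=4,fy=4,interpolation=cv2.INTER_CUBIC))
p=(.4868,-.1857,.149)
L=[(0,69,160),(0,-66,160),(0,26,160),(0,-26,160),(0,52,160)]
print(((proj("side",place(p,L))-[320,215])*4).round())
E
```

```text
lin [ -0.2  -0.  -51.9] twist [-0.0004  0.0013  0.0003] q [-0.41 -0.19  1.86  0.    1.47 -0.56] F [-0.5  0.1 -0.6] w 0.0269 t 6.15
[[156. 119.]
 [381. 405.]
 [217. 196.]
 [303. 306.]
 [179. 148.]]
```

View pics/s2.png

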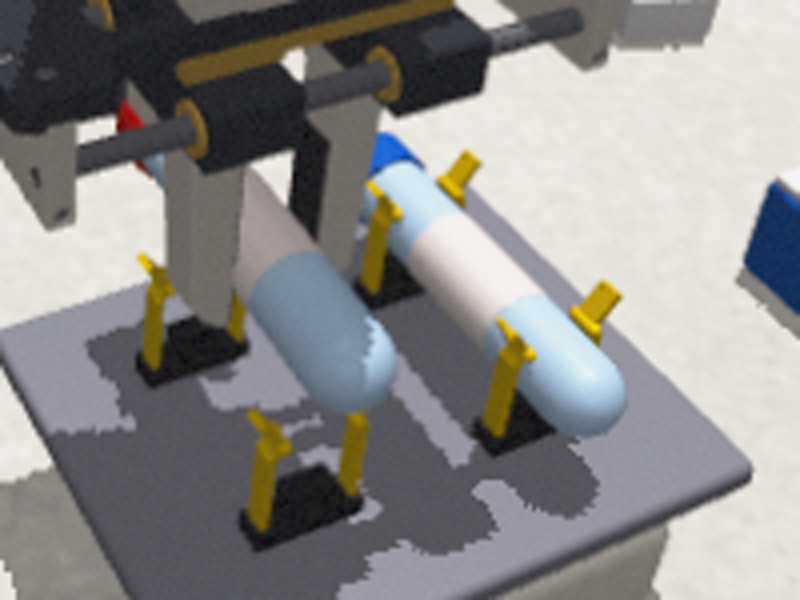

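Run:
```python
from h import *
p=(.487,-.1857,.149)
u=np.random.default_rng(0).normal(size=(4000,3));u/=np.linalg.norm(u,axis=1)[:,None]
for dy in(-6,-3,0,3,6):
    q=(proj("side",place(p,u*14+[0,-52+dy,161]))-[320,215])*4
    print(dy,'right',q[:,0].max().round(),'bottom',q[:,1].max().round(),'lowright',(q@[.62,.79]).max().round())
t=cv2.imread("pics/top2.png")[110:260,370:500]
cv2.imwrite("pics/t2.png",cv2.resize(t,None,fx=4,fy=4,interpolation=cv2.INTER_CUBIC))
```

```text
-6 right 418.0 bottom 434.0 lowright 582.0
-3 right 411.0 bottom 426.0 lowright 572.0
0 right 405.0 bottom 418.0 lowright 562.0
3 right 399.0 bottom 410.0 lowright 552.0
6 right 393.0 bottom 402.0 lowright 542.0
```

View pics/t2.png

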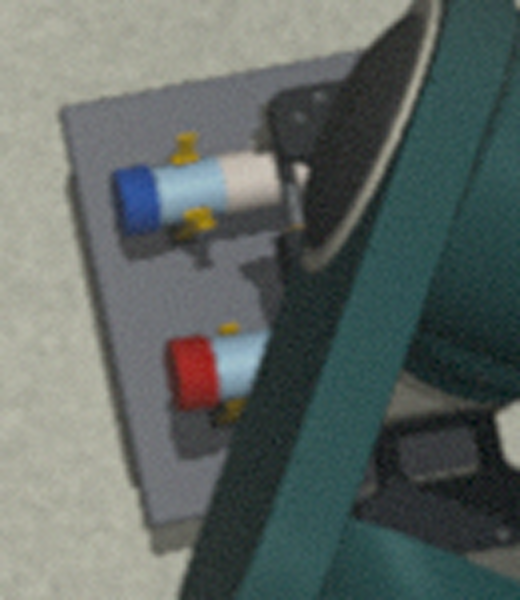

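Run:
```python
from h import *
p=(.487,-.1857,.149)
a=np.linspace(0,6.283,100)
for dy in(0,3,6):
    q=[(proj("top",place(p,np.c_[16.5*np.cos(a),0*a+y+dy,161+16.5*np.sin(a)]))-[370,110])*4 for y in(69,52)]
    print(dy,[ (k.min(0).round(),k.max(0).round()) for k in q])
u=np.random.default_rng(0).normal(size=(4000,3));u/=np.linalg.norm(u,axis=1)[:,None]
for dx in (-2,0,2):
    q=(proj("side",place(p,u*14+[dx,-52,161]))-[320,215])*4
    print(dx,'right',q[:,0].max().round(),'bottom',q[:,1].max().round())
```

```text
0 [(array([166., 339.]), array([187., 413.])), (array([204., 332.]), array([226., 406.]))]
3 [(array([159., 340.]), array([180., 414.])), (array([197., 333.]), array([219., 408.]))]
6 [(array([153., 341.]), array([173., 416.])), (array([191., 334.]), array([212., 409.]))]
-2 right 399.0 bottom 420.0
0 right 405.0 bottom 418.0
2 right 411.0 bottom 416.0
```

Relative to the clips, the tube sits about 1.5 mm toward the cap and 0.7 mm toward the robot. I'll correct that and lower it into the flares.

>>> step_arm --increments '[{"linear": [0.7,-1.4,0],"twist": [0,0.001,0],"jaw": 1},{"linear": [0.7,-1.4,-10],"twist": [0,0.001,0],"jaw": 1},{"linear": [0.7,-1.4,-20],"twist": [0,0.001,0],"jaw": 1},{"linear": [0.7,-1.4,-26],"twist": [0,0.001,0],"jaw": 1},{"linear": [0.7,-1.4,-30],"twist": [0,0.001,0],"jaw": 1},{"linear": [0.7,-1.4,-30],"twist": [0,0.001,0],"jaw": 1}]' --squeeze 60

```text
clock: 7.0
position: [0.488, -0.1871, 0.1143]
tool_rot: [1.383, 1.569, -0.039]
ft_force: [-0.4, -0.1, -0.5]
gripper_width: 0.0268
```

```bash
python3 d.py .4876 -.1871 .092 .149; python3 -c "
from plant import *;print(sense()['wrist_torque'])"
```

```text
lin [ -0.4   0.  -22.3] twist [0.0001 0.0013 0.0001] q [-0.42 -0.17  1.9   0.    1.42 -0.56] F [-0.4 -0.1 -0.5] w 0.0268 t 7.0
[ 0.00947054 -0.14045001  0.01058598]
```

No contact yet. I'll press down in steps.

>>> step_arm --increments '[{"linear": [-0.3,0,-4],"twist": [0,0.001,0],"jaw": 1},{"linear": [-0.3,0,-7],"twist": [0,0.001,0],"jaw": 1},{"linear": [-0.3,0,-9],"twist": [0,0.001,0],"jaw": 1},{"linear": [-0.3,0,-11],"twist": [0,0.001,0],"jaw": 1},{"linear": [-0.3,0,-11],"twist": [0,0.001,0],"jaw": 1}]'

```text
clock: 7.62
position: [0.4885, -0.1876, 0.1048]
tool_rot: [0.951, 1.568, -0.471]
ft_force: [0.3, -1.7, 10.6]
gripper_width: 0.0269
```

>>> step_arm --increments '[{"linear": [0,0,-2],"twist": [0,0,0],"jaw": 1},{"linear": [0,0,-4],"twist": [0,0,0],"jaw": 1},{"linear": [0,0,-6],"twist": [0,0,0],"jaw": 1},{"linear": [0,0,-6],"twist": [0,0,0],"jaw": 1}]'

```text
clock: 8.12
position: [0.4887, -0.1879, 0.0993]
tool_rot: [0.887, 1.567, -0.535]
ft_force: [0.1, -1.4, 4.4]
gripper_width: 0.0271
```

>>> step_arm --increments '[{"linear": [0,0,-2],"twist": [0,0,0],"jaw": 1},{"linear": [0,0,-4],"twist": [0,0,0],"jaw": 1},{"linear": [0,0,-6],"twist": [0,0,0],"jaw": 1},{"linear": [0,0,-6],"twist": [0,0,0],"jaw": 1}]'

```text
clock: 8.62
position: [0.4884, -0.1877, 0.0926]
tool_rot: [0.838, 1.568, -0.584]
ft_force: [0.7, -1.0, -4.9]
gripper_width: 0.0268
```

>>> step_arm --increments '[{"linear": [0,0,-1],"twist": [0,0,0],"jaw": 1},{"linear": [0,0,-2],"twist": [0,0,0],"jaw": 1},{"linear": [0,0,-2],"twist": [0,0,0],"jaw": 1}]'

```text
clock: 9.0
position: [0.4885, -0.1878, 0.0915]
tool_rot: [0.861, 1.567, -0.561]
ft_force: [-5.8, 1.3, 9.1]
gripper_width: 0.027
```

```bash
python3 d.py .4876 -.1871 .092 .149; python3 -c "
from plant import *;print(sense()['wrist_torque'])"
```

```text
lin [-0.9  0.7  0.5] twist [0.0019 0.003  0.0001] q [-0.42 -0.16  1.92 -0.    1.38 -0.56] F [-5.8  1.3  9.1] w 0.027 t 9.0
[0.2912906  0.80982581 0.12822386]
```

It snapped through: the force went +10.6, +4.4, then −4.9 N, and there's now firm contact at the expected depth. I'll relieve the sideways load and press a little more to confirm it's on the saddles.

>>> step_arm --increments '[{"linear": [-0.7,0.2,0],"twist": [0,0.002,0],"jaw": 1},{"linear": [-0.7,0.2,-1],"twist": [0,0.002,0],"jaw": 1},{"linear": [-0.7,0.2,-2],"twist": [0,0.002,0],"jaw": 1},{"linear": [-0.7,0.2,-2],"twist": [0,0.002,0],"jaw": 1}]'

```text
clock: 9.5
position: [0.4882, -0.1877, 0.0914]
tool_rot: [0.572, 1.568, -0.85]
ft_force: [-8.0, 3.0, 19.8]
gripper_width: 0.0267
```

It's firm: +11 N for 0.1 mm. I'll ease off, open partly because of the neighbouring tube, and rise.

>>> step_arm --increments '[{"linear": [0,0,1],"twist": [0,0,0],"jaw": 1},{"linear": [0,0,1],"twist": [0,0,0],"jaw": 0.4},{"linear": [0,0,1],"twist": [0,0,0],"jaw": 0.4},{"linear": [0,0,1],"twist": [0,0,0],"jaw": 0.4},{"linear": [0,0,1],"twist": [0,0,0],"jaw": 0.4},{"linear": [0,0,1],"twist": [0,0,0],"jaw": 0.4}]'

```text
clock: 10.25
position: [0.4882, -0.1877, 0.0924]
tool_rot: [0.561, 1.568, -0.861]
ft_force: [-0.8, -0.0, 0.0]
gripper_width: 0.0556
```

>>> step_arm --increments '[{"linear": [0,0,15],"twist": [0,0,0],"jaw": 0.4},{"linear": [0,0,45],"twist": [0,0,0],"jaw": 0.4},{"linear": [0,0,85],"twist": [0,0,0],"jaw": 0.4},{"linear": [0,0,130],"twist": [0,0,0],"jaw": 0.4},{"linear": [-10,-45,150],"twist": [0,0,0],"jaw": 0.4},{"linear": [-30,-100,150],"twist": [0,0,-0.1],"jaw": 0.4},{"linear": [-50,-155,150],"twist": [0,0,-0.2],"jaw": 0.4},{"linear": [-80,-205,150],"twist": [0,0,-0.3],"jaw": 0.4},{"linear": [-110,-255,150],"twist": [0,0,-0.4],"jaw": 0.4},{"linear": [-140,-305,150],"twist": [0,0,-0.5],"jaw": 0.4}]'

```text
clock: 11.5
position: [0.3469, -0.4943, 0.2438]
tool_rot: [0.677, 1.566, -1.248]
ft_force: [-0.3, 0.2, 0.5]
gripper_width: 0.0557
```

Run:
```python
from h import *
s=snapshot("side")[:,:,::-1]; t=snapshot("top")[:,:,::-1];cv2.imwrite("pics/side3.png",s); cv2.imwrite("pics/top3.png",t)
c=np.zeros((540,800,3),np.uint8)
z=lambda a,f:cv2.resize(a,None,fx=f,fy=f,interpolation=cv2.INTER_CUBIC)
c[:,:400]=z(t[115:250,380:480],4);c[:450,400:]=z(s[185:335,340-30:443],3)[:450,:400] if False else cv2.resize(s[185:410-40,310:510],(400,370),interpolation=cv2.INTER_CUBIC).repeat(1,0)[:450] if False else np.pad(cv2.resize(s[185:370,310:510],(400,370),interpolation=cv2.INTER_CUBIC),((0,80),(0,0),(0,0)))
cv2.imwrite("pics/c3.png",c)
```

```text
(no output)
```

View pics/c3.png

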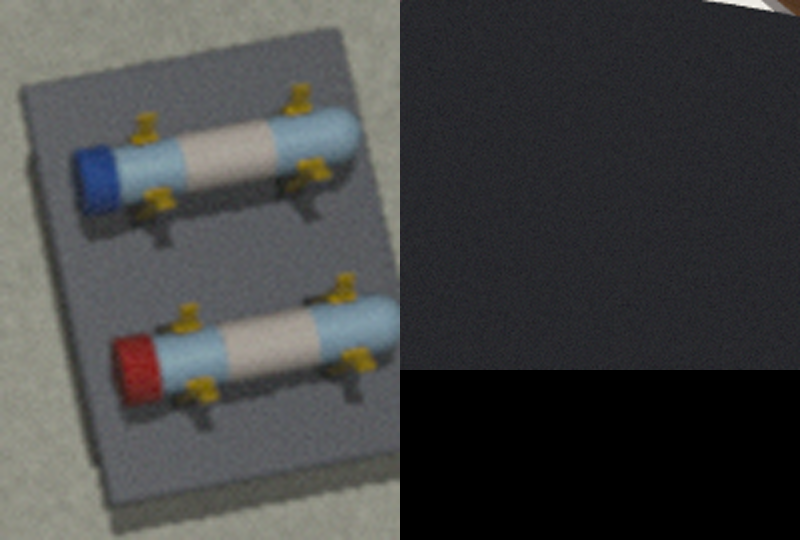

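The top view shows the red tube in both lower clips, at (195,370) and (352,318), lying like the reference tube. The arm blocks the side camera, so I'll back off to the start pose.

>>> step_arm --increments '[{"linear": [-38,-38,0],"twist": [0,0,-0.1],"jaw": 0.4},{"linear": [-76,-76,0],"twist": [0,0,-0.2],"jaw": 0.4},{"linear": [-114,-114,0],"twist": [0,0,-0.3],"jaw": 0.4},{"linear": [-152,-152,0],"twist": [0,0,-0.4],"jaw": 0.4},{"linear": [-152,-152,0],"twist": [0,0,-0.4],"jaw": 0.4}]'

```text
clock: 12.22
position: [0.1912, -0.6496, 0.2432]
tool_rot: [0.247, 1.567, -2.085]
ft_force: [-0.0, 0.2, 0.3]
gripper_width: 0.056
```

Run:
```python
from h import *
s=snapshot("side")[:,:,::-1]; t=snapshot("top")[:,:,::-1];cv2.imwrite("pics/side4.png",s); cv2.imwrite("pics/top4.png",t)
z=lambda a,f:cv2.resize(a,None,fx=f,fy=f,interpolation=cv2.INTER_CUBIC)
c=z(s[185:385,290:510],3);cv2.imwrite("pics/c4.png",c)
p=(.4868,-.1857,.149)
a=np.linspace(0,6.283,100);u=np.random.default_rng(0).normal(size=(4000,3));u/=np.linalg.norm(u,axis=1)[:,None]
for dy,dz in((0,0),(3,0),(0,3)):
    S=(proj("side",place(p,u*14+[0,-52+dy,109+dz]))-[290,185])*3
    T=(proj("top",place(p,u*14+[0,-52+dy,109+dz]))-[380,115])*4
    C=(proj("top",place(p,np.c_[16.5*np.cos(a),0*a+69+dy,109+dz+16.5*np.sin(a)]))-[380,115])*4
    print(dy,dz,'side toe right,bottom',S.max(0).round(),'top toe right',T.max(0).round(),'top cap left',C.min(0).round())
d=cv2.absdiff(t[130:190,235:320].copy(),cv2.imread("pics/top0.png")[130:190,235:320]);print('blue tube diff',d.mean(),d.max())
```

```text
0 0 side toe right,bottom [376. 493.] top toe right [406. 354.] top cap left [107. 335.]
3 0 side toe right,bottom [372. 487.] top toe right [399. 356.] top cap left [100. 336.]
0 3 side toe right,bottom [377. 488.] top toe right [408. 354.] top cap left [108. 334.]
blue tube diff 3.008954248366013 20
```

View pics/c4.png

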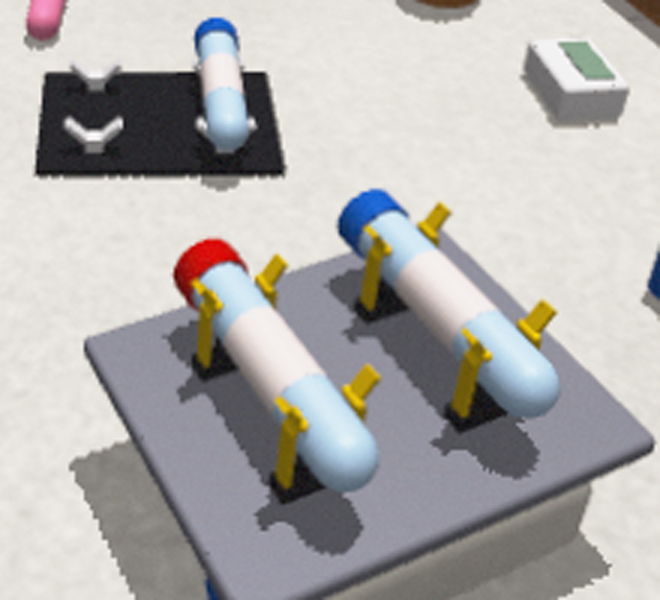

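The red tube lies in both clips. Its toe edge is at (377,491), against (376,493) predicted for fully seated and centred. The blue tube is still in its rest, so I'll hand in.

```bash
python3 -c "
from plant import *;print(finish_job())"
```

```text
the job is handed in; nothing more can be done
None
```

The red-capped tube is out of the rest and snapped into the empty clip pair on the mixer, with its cap on the same side as its neighbour's. I handed the job in at about 12 s on the clock; no verdict is reported.

- **Seating:** while pressing, the force read 10.6 N, fell to 4.4 N, then pulled in at −4.9 N as the tube snapped past the lips. After that it was firm at 19.8 N, with the tool at the expected seated height.
- **Centring:** the last side view puts the tube's toe within about 1 mm of the predicted centred, seated position. The top view disagrees slightly, suggesting an offset along the tube of up to about 2.5 mm, in a direction I did not settle. I judged that close enough to "about centred" and left it.
- **Blue-capped tube:** it lies in the rest as before; the top view showed only small differences from the first picture.
- **Arm:** the gripper was clear of everything at hand-in, and the wrist force I read never went above about 22 N.

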